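Feed the top blank off the stack into the marking bed

TASK

Slide the blue-faced blank off the top of the stack, sideways along the feeder and onto the steel bed, until it lies flat and fully home against the yellow end stop, then let go of it. Keep it lying flat (do not lift or tip it), press lightly so that its rubber face is not marked and the blank below is not carried along, leave the two blanks under it where they lie, and disturb nothing else on the bench.

Things in the scene. Friction and masses are not known exactly. Their poses are not given: they have to be found in the camera images.
- feeder: Fixed rigid green feeder, 140 (x) x 262 (y) x 46 mm; origin at the centre of its underside, on the bench. Blanks are fed along its own +y. Cassette with the stack at y -118 to 0 mm, its floor 10 mm above the bench; green side rails 10 mm thick along cassette and bed, inner faces at x = -50.5 and +50.5 mm, tops 32 mm above the bench.
- back_wall (a point): Centre of the top of the green back wall behind the stack, 33.5 mm above the bench, at (0, -123) mm in the feeder's frame; the wall is 10 mm thick and hides the rear edge of the blue blank on the stack.
- bed (a point): Centre of the top of the steel bed, at (0, 55, 24) mm in the feeder's frame: it reaches from y = 0 to 110 mm and lies 2 mm lower than the underside of the blue blank on the stack. Between stack and bed is a gap of about 14 mm.
- stop_face (a point): On the face of the yellow end stop that the blank comes to rest against, at (0, 110, 28) mm in the feeder's frame; the stop is rigid, its top 46 mm above the bench.
- home (a point): Where the centre of the blue blank is when it lies on the bed fully home against the yellow end stop: at (0, 60, 28) mm in the feeder's frame, same axes as the feeder.
- blank_top_centre (a point): Centre of the blue-faced blank, top of the stack: flat steel plate 96 (x) x 100 (y) x 8 mm, upper face of blue rubber 4 mm above this point; about 0.6 kg, too wide to grasp; axes as the feeder's. Friction: steel on steel 0.2, fingers on rubber 0.4. On the stack 6 to 7 N pressed down drags it alone; with much less the fingers slip, over 8 N the oiled blank under it creeps along. Past the gap it lies 2 mm lower.
- blank_mid_centre (a point): Centre of the pale aluminium-coloured blank directly under the blue one, same size; to stay where it is (within 3 mm).
- blank_low_centre (a point): Centre of the dark blank at the bottom of the stack, same size; to stay where it is (within 3 mm).
- wash_bottle_centre (a point): Centre of a white wash bottle with a red cap, 68 mm across, 150 mm high, standing; bystander.
- spray_can_centre (a point): Centre of a green spray can with a pale metal top, 52 mm across, 160 mm high, standing; bystander.
- screwdriver: Screwdriver lying on the bench, with a red handle, about 200 mm long along its x; bystander.
- bearing_ring_centre (a point): Centre of a steel bearing ring, 80 mm across, 22 mm high, lying flat; bystander.
There are look-alikes about, which are no part of the job. Leave any brown or red look-alike of the part that bears blank_top_centre alone.

How it is judged (in metres and radians):
On the way:
1. the blue blank has been slid more than half off the stack, still flat and at its level between the rails, with the two blanks under it in place (y of blank_top_centre in the frame of feeder between 0 and 0.045 m and z of blank_top_centre in the frame of feeder below 0.034 m), for 0.02 s.
At the end, for the whole second after the job is handed in: The blue blank lies flat on the bed at rest, within 3 mm of fully home against the yellow end stop, and the two other blanks are within 3 mm of where they were (y of blank_top_centre in the frame of feeder above 0.057 m and horizontal distance between blank_top_centre and home below 0.006 m and z of blank_top_centre in the frame of feeder below 0.03 m and angle between blank_top_centre's own z axis and vertical below 0.03 rad and linear speed of blank_top below 0.01 m/s and distance of each of blank_mid_centre, blank_low_centre from where it was at the start of the episode below 0.003 m); the robot touches nothing.
It fails at once if the fingers press on or hit the blue blank with more than 40 N (contact force between the fingers and blank_top above 40 N).
It fails at once if the blue blank is lifted (more than 8 mm above its level on the stack) or tipped by more than 0.15 rad (z of blank_top_centre in the frame of feeder above 0.038 m or angle between blank_top_centre's own z axis and vertical above 0.15 rad).
It fails at once if either of the blanks below is shifted by more than 3 mm (distance of any of blank_mid_centre, blank_low_centre from where it was at the start of the episode above 0.003 m).
It fails at once if a bystander is moved by more than 15 mm (distance of any of wash_bottle_centre, spray_can_centre, screwdriver, bearing_ring_centre from where it was at the start of the episode above 0.015 m).
It also fails if it takes over 61 s, if anything falls off the work surface, if the arm or the gripper's body presses on something with over 40 N, if the wrist force passes 120 N, or if a joint passes its speed limit or range.

ROBOT

A 6-joint arm with a two-finger parallel gripper is mounted at the origin on the work surface. World frame = base frame: x ahead of the robot, y to its left, z up, the work surface at z = 0. Lengths are in m, angles in degrees, forces in N, time in s.
With the tool pointing down it reaches from about 0.4 to 0.825 m from the base axis. Payload 7 kg.
Tool frame: the origin (TCP) lies at the centre of the arm's flange, where the gripper is bolted on; the fingertips stand 178 mm ahead of it and the grasp point (between the pads) lies 159 mm ahead of it (tip_reach is the distance from the TCP to the fingertips, in m); z points along the fingers, y is the line along which they close (so a half turn about z gives the same grasp; the last joint's range is limited). The gripper opens to 88 mm and grips with 3 to 60 N. Pads are 19 mm wide; open, the fingers measure 130 mm over their backs; the gripper's body (78 mm by 193 mm) begins 47 mm behind the grasp point.
Start: joints at [83.256, 20.546, 0.682, 0, -70.136, -16.507], TCP at [0.266, 0.62, 0.405] pointing down, gripper open.
Joint ranges: [-176.03, 176.03], [-82.01, 121.73], [-58.28, 71.71], [-173.87, 95.51], [-174.79, -0.11], [-173.66, 173.66]. Speed limits (degrees/s): [136.94, 136.94, 172.46, 180, 180, 180].

INTERFACE

Orientations are given as [roll, pitch, yaw] about the fixed x, y, z axes, in that order (R = Rz(yaw) Ry(pitch) Rx(roll)).
In Python, from plant import * gives the robot as it stands.
- The arm moves only by the shell command python3 -m handwheel 'ROWS'. ROWS is JSON, a list of rows, each a list of 7 numbers: the opening, from -1 (shut) to 1 (fully open), then the shift along the tool's x, y, z as a fraction of full scale, then the turn, a rotation vector about the tool's x, y, z as a fraction of full scale. A call has 1 to 5 rows; each row shifts and turns the commanded pose from where the row before left it, along the tool's axes as they then stand; what a row does not reach is not made up. Full scale, the value 1, is 0.025 m for a shift and 6 degrees for a turn. A row lasts 1/8 s, in which the tool goes at most 62.5 mm and 10.7 degrees, less where a joint would pass 70% of its speed; a pose out of reach is approached as far as the arm can. A call with a number of a shift or a turn outside -1 to 1 is refused whole. A call with a gripper value outside its range is refused whole. The fingers move at their own pace and stop on an object; the grip force is fixed at half the most. Time passes only in rows, so rows that do not move let the fingers close. It gives the time, the measured TCP pose, the force, the opening and the grip force at its end, in the units of the state.
- get_obs(): the state, without advancing time (a new reading comes with each control period).
- snapshot(name): name is "scene" or "top" or "wrist"; returns a dict with "color" (420x560x3 uint8, red, green, blue), "fx", "fy", "cx", "cy" (pixels), "k1" (the pictures are not rectified: a ray, as slopes to the right and down, at radius r is drawn at 1 + k1 r^2 times it, then the intrinsics apply), "R" (3x3) and "t" (3): a world point X has camera coordinates R X + t; the wrist camera has in their place "tool_from_camera" (4x4, takes a point from camera to tool coordinates, whose origin is the TCP and whose axes are the flange's). Camera axes: x right, y down, z forward; pixel columns grow to the right and rows downward; lengths in m; the calibration is good to about 2 mm. A picture is of the moment at which its call begins: read the wrist's pose just before it. There is no depth.
- close_job(): hands the job in; it is judged then, once.
The state is a dict: "clock": time; "joint_pos": joint angles; "qvel": joint speeds; "tau": joint torques, N m; "tool_pos": TCP position; "orientation": TCP orientation; "force": force on the tool from outside, world axes, zero at the start; "moment": the same for the moment, N m; "opening": finger opening in m; "gripper_force": force on a finger pad.
Only numpy, scipy, OpenCV 4.12 (cv2) and the standard library are available. Lean on these libraries where they do the work, as an engineer would, in place of code of your own. Each camera call takes 0.05 s, during which the arm holds its last target. There are 200 camera calls.

## Working session

There is one attempt and no reset: what is moved stays moved. The work goes in short steps, Python scripts to look and compute and a shell command to move; the robot and the scene stay as the last step left them, time stands still between calls to the robot, and variables do not carry over. Pictures are saved under pics/ and viewed, at most 10 in all, crops included, and the job is handed in when it is done.

```bash
mkdir -p pics
cat > h.py <<'E'
from plant import *
import numpy as np, cv2, json
def save(n,f):
    s=snapshot(n); cv2.imwrite(f'pics/{f}.png',s['color'][:,:,::-1])
    d={k:(np.array(v).tolist()) for k,v in s.items() if k!='color'}; json.dump(d,open(f'pics/{f}.json','w')); return s
def ray(d,u,v):
    K=np.array([[d['fx'],0,d['cx']],[0,d['fy'],d['cy']],[0,0,1.]])
    p=cv2.undistortPoints(np.array([[[u,v]]],float),K,np.array([d['k1'],0,0,0,0.]))[0,0]
    R=np.array(d['R']);t=np.array(d['t']); return -R.T@t, R.T@np.array([p[0],p[1],1])
def atz(d,u,v,z):
    o,r=ray(d,u,v); return o+r*(z-o[2])/r[2]
def proj(d,X):
    K=np.array([[d['fx'],0,d['cx']],[0,d['fy'],d['cy']],[0,0,1.]])
    return cv2.projectPoints(np.array(X,float).reshape(-1,1,3),cv2.Rodrigues(np.array(d['R']))[0],np.array(d['t'],float),K,np.array([d['k1'],0,0,0,0.]))[0][:,0]
E
python3 - <<'E'
from h import *
a=save('top','top0');b=save('scene','scene0')
print(get_obs()); print({k:v for k,v in a.items() if k!='color'})
E
```

```text
{'clock': 0.1, 'joint_pos': array([ 8.32546470e+01,  2.05889691e+01,  6.39286757e-01, -1.70594885e-02,
       -7.01353830e+01, -1.65063928e+01]), 'qvel': array([ 0.01035582, -0.10561365,  0.10739992,  0.07517694, -0.01688934,
        0.0602972 ]), 'tau': array([-1.14651382e-03, -5.84164560e+01,  2.93751097e+01,  7.01535836e+00,
        1.02176482e-02, -4.87190653e-05]), 'tool_pos': array([0.26641412, 0.62002341, 0.40380181]), 'orientation': array([ 1.79913884e+02, -8.79424383e-03, -2.32575479e+01]), 'force': array([0.61971387, 0.45957098, 0.77315012]), 'moment': array([-0.01879   , -0.01965207, -0.01615997]), 'gripper_force': 0.0, 'opening': 0.08738409535091882}
{'fx': 486.3827194357274, 'fy': 486.3827194357274, 'cx': 275.2948838340581, 'cy': 204.93511025824753, 'k1': -0.17305074391121822, 'R': array([[-0.0082703 , -0.99984136, -0.01577508],
       [-0.98974665,  0.01043435, -0.14245242],
       [ 0.14259443,  0.01443521, -0.98967593]]), 't': array([0.04358009, 0.54687742, 1.25468483])}
```

View pics/top0.png

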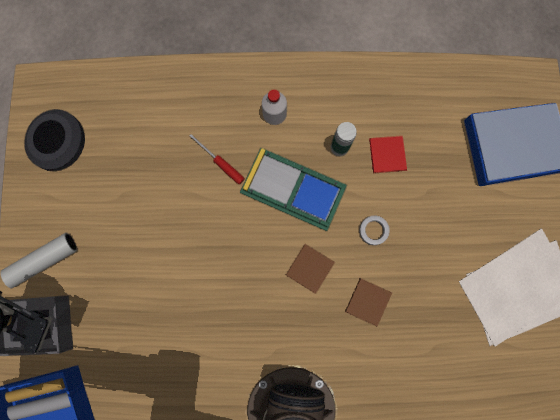

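View pics/scene0.png

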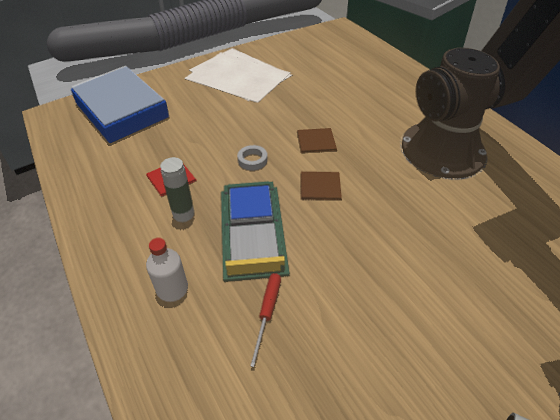

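The pictures show the feeder at top-view pixel (293,189), with the yellow stop at its left end (255,170). Candidates for the blue blank:
- blue square in the feeder (316,197)
- red plate (388,154)
- brown plates (310,268) and (369,302)
- blue box (520,145)

I choose the one at (316,197) and will check it in a crop.

Run:
```python
import cv2
a=cv2.imread('pics/top0.png')[140:240,230:360]; a=cv2.resize(a,None,fx=6,fy=6,interpolation=cv2.INTER_CUBIC)
cv2.imwrite('pics/crop1.png',a)
a=cv2.imread('pics/scene0.png')[172:288,205:305]; a=cv2.resize(a,None,fx=5,fy=5,interpolation=cv2.INTER_CUBIC)
cv2.imwrite('pics/crop2.png',a)
```

```text
(no output)
```

View pics/crop1.png

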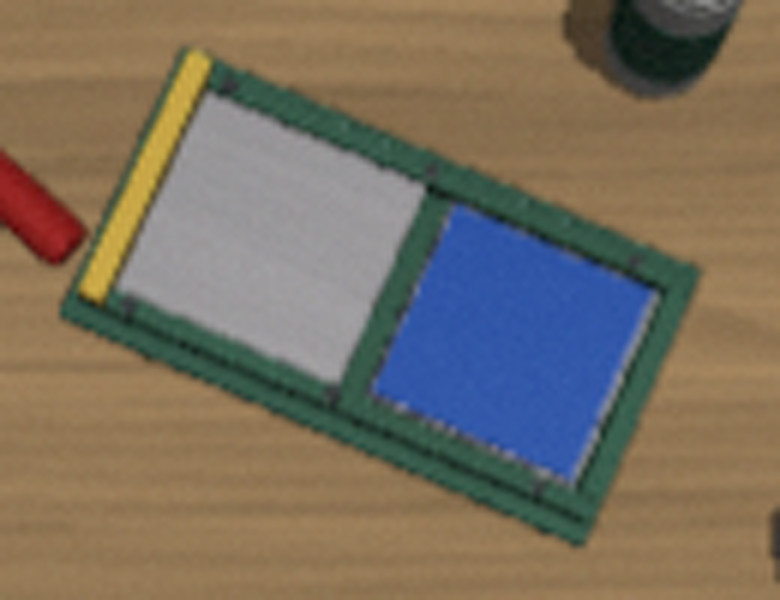

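View pics/crop2.png

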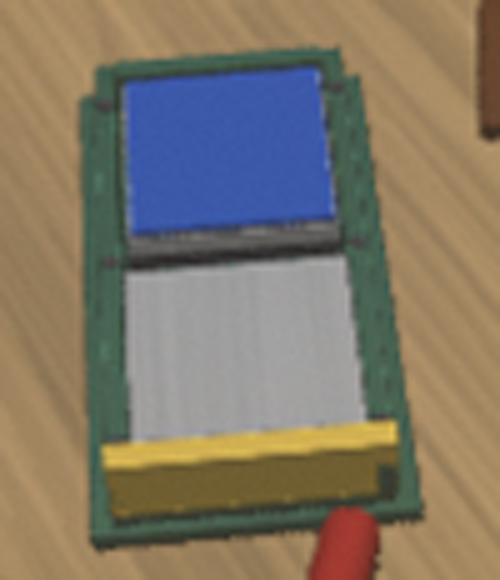

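```bash
cat > fit.py <<'E'
from h import *
from scipy.optimize import least_squares
T=json.load(open('pics/top0.json'));S=json.load(open('pics/scene0.json'))
t=lambda u,v:(u/6+230-.4,v/6+140-.4); s=lambda u,v:(u/5+205-.4,v/5+172-.4)
B='b'
obs=[(T,t(450,207),(.048,.05,.034),1),(T,t(372,393),(-.048,.05,.034),1),(T,t(660,290),(.048,-.05,.034),1),(T,t(573,485),(-.048,-.05,.034),1),
(T,t(428,185),(.0505,0,.024),0),(T,t(343,382),(-.0505,0,.032),0),(T,t(205,93),(.0505,.11,.024),0),
(S,s(122,80),(.048,-.05,.034),1),(S,s(322,68),(-.048,-.05,.034),1),(S,s(130,235),(.048,.05,.034),1),(S,s(335,217),(-.048,.05,.034),1)]
def f(p,full=False):
    x,y,a,yb,xb=p; R=np.array([[np.cos(a),-np.sin(a)],[np.sin(a),np.cos(a)]]); r=[]
    for d,q,P,b in obs:
        l=np.array(P[:2])+([xb,yb] if b else [0,0]); w=R@l+[x,y]
        r+=list(proj(d,[[*w,P[2]]])[0]-q)
    r+=[xb/.0015]
    return np.array(r)
r=least_squares(f,[.52,0,-.4,-.064,0],loss='soft_l1')
x,y,a,yb,xb=r.x
print(r.x,np.degrees(a)); print(f(r.x)[:-1].reshape(-1,2).round(1).tolist())
R=np.array([[np.cos(a),-np.sin(a)],[np.sin(a),np.cos(a)]])
print('blank',R@[xb,yb]+[x,y],'home',R@[0,.06]+[x,y])
for n,u,v,z in [('can',345,130,.16),('ring',375,230,.022),('bottle',274,96,.15),('drvend',243,181,.02),('drvtip',190,135,.01)]:
    w=atz(T,u,v,z); print(n,w.round(3),(R.T@(w[:2]-[x,y])).round(3))
E
python3 fit.py
```

```text
[ 5.97172756e-01 -1.12557477e-02 -4.25279194e-01 -6.33181348e-02
 -3.26664078e-04] -24.366702907933377
[[0.6, -1.4], [-0.6, -0.2], [-0.3, -0.5], [0.3, -0.5], [0.1, 0.2], [-0.7, 0.5], [0.4, -0.3], [0.3, -0.0], [-0.1, -0.9], [0.1, -0.1], [1.4, -0.1]]
blank [ 0.5707517  -0.06879896] home [0.62192726 0.04339967]
can [ 0.716 -0.138  0.16 ] [ 0.16  -0.066]
ring [ 0.479 -0.229  0.022] [-0.018 -0.247]
bottle [0.81  0.038 0.15 ] [0.174 0.133]
drvend [0.617 0.126 0.02 ] [-0.039  0.133]
drvtip [0.753 0.277 0.01 ] [0.023 0.327]
```

```bash
cat > where.py <<'E'
from h import *
a=np.radians(-24.367);R=np.array([[np.cos(a),-np.sin(a)],[np.sin(a),np.cos(a)]])
o=get_obs(); p=R.T@(o['tool_pos'][:2]-[.59717,-.01126])
print('t',round(o['clock'],2),'feeder xy mm',(p*1e3).round(1),'tip z mm',round((o['tool_pos'][2]-.178)*1e3,2),'rpy',o['orientation'].round(2),'F feeder',(R.T@o['force'][:2]).round(2),round(o['force'][2],2),'open',round(o['opening'],4))
E
python3 where.py; python3 -m handwheel '[[-1,0,0,0,0,0,0.185],[-1,0,0,0,0,0,0]]'; python3 where.py
```

```text
t 0.1 feeder xy mm [-561.7  438.6] tip z mm 225.8 rpy [ 1.7991e+02 -1.0000e-02 -2.3260e+01] F feeder [0.37 0.67] 0.77 open 0.0874
clock: 0.35
tool_pos: [0.2665, 0.6201, 0.4044]
orientation: [180.0, -0.0, -24.4]
force: [-0.4, -0.3, -0.0]
opening: 0.073
gripper_force: 0.0
t 0.35 feeder xy mm [-561.8  438.7] tip z mm 226.42 rpy [179.98  -0.   -24.39] F feeder [-0.2  -0.42] -0.05 open 0.073
```

```bash
for i in 1; do
python3 -m handwheel '[[-1,0.5,0.43,0,0,0,0],[-1,0.97,0.85,0,0,0,0],[-1,0.97,0.85,0,0,0,0],[-1,0.97,0.85,0,0,0,0],[-1,0.97,0.85,0,0,0,0]]'
python3 -m handwheel '[[-1,0.97,0.85,0,0,0,0],[-1,0.97,0.85,0,0,0,0],[-1,0.97,0.85,0,0,0,0],[-1,0.97,0.85,0,0,0,0],[-1,0.97,0.85,0,0,0,0]]'
python3 -m handwheel '[[-1,0.97,0.85,0,0,0,0],[-1,0.97,0.85,0,0,0,0],[-1,0.97,0.85,0,0,0,0],[-1,0.97,0.85,0,0,0,0],[-1,0.97,0.85,0,0,0,0]]'
python3 -m handwheel '[[-1,0.97,0.85,0,0,0,0],[-1,0.97,0.85,0,0,0,0],[-1,0.97,0.85,0,0,0,0],[-1,0.97,0.85,0,0,0,0],[-1,0.5,0.43,0,0,0,0]]'
done; python3 where.py
```

```text
clock: 0.98
tool_pos: [0.3273, 0.4859, 0.4049]
orientation: [-180.0, 0.0, -24.4]
force: [-0.2, 0.5, -0.2]
opening: 0.0231
gripper_force: 0.0
clock: 1.6
tool_pos: [0.3936, 0.339, 0.4049]
orientation: [-180.0, -0.0, -24.4]
force: [0.3, 0.2, 0.6]
opening: 0.0006
gripper_force: 0.0
clock: 2.22
tool_pos: [0.4599, 0.1923, 0.4049]
orientation: [-180.0, -0.0, -24.4]
force: [0.0, 0.9, -0.1]
opening: 0.0005
gripper_force: 0.0
clock: 2.85
tool_pos: [0.5201, 0.0599, 0.4048]
orientation: [-180.0, -0.0, -24.4]
force: [0.5, 0.5, 0.4]
opening: 0.0005
gripper_force: 0.0
t 2.85 feeder xy mm [-99.5  33. ] tip z mm 226.76 rpy [-1.7999e+02 -1.0000e-02 -2.4450e+01] F feeder [0.24 0.63] 0.44 open 0.0005
```

```bash
python3 -m handwheel '[[-1,0.9,0.78,0,0,0,0],[-1,0.9,0.78,0,0,0,0],[-1,0.9,0.78,0,0,0,0],[-1,0.9,0.78,0,0,0,0],[-1,0.38,0.32,0,0,0,0]]'
python3 -m handwheel '[[-1,0,0,1,0,0,0],[-1,0,0,1,0,0,0],[-1,0,0,1,0,0,0],[-1,0,0,1,0,0,0],[-1,0,0,1,0,0,0]]' >/dev/null
python3 -m handwheel '[[-1,0,0,1,0,0,0],[-1,0,0,0.5,0,0,0],[-1,0,0,0,0,0,0]]' >/dev/null; python3 where.py
python3 -c "
from h import *
save('scene','scene1'); save('top','top1')
a=cv2.imread('pics/scene1.png')[150:300,180:320]; b=cv2.imread('pics/top1.png')[140:240,230:360]
a=cv2.resize(a,(400,428),interpolation=2);b=cv2.resize(b,(400,428*1),interpolation=2)
cv2.imwrite('pics/c3.png',np.hstack([a,b]))"
```

```text
clock: 3.48
tool_pos: [0.5755, -0.0588, 0.4045]
orientation: [180.0, 0.0, -24.4]
force: [0.2, 0.2, -0.4]
opening: 0.0004
gripper_force: 0.0
t 4.47 feeder xy mm [ -1.  -51.1] tip z mm 63.69 rpy [ 1.7995e+02  6.0000e-02 -2.4340e+01] F feeder [ 0.4 -0.5] 0.29 open 0.0003
```

View pics/c3.png

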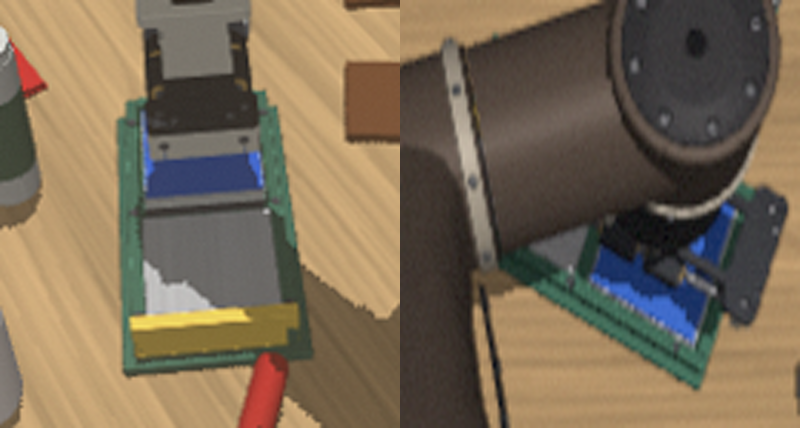

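The picture shows the closed gripper centred over the blue blank between the rails, about 30 mm up. The stack, bed and stop are undisturbed.

```bash
python3 -m handwheel '[[-1,0,0,0.6,0,0,0],[-1,0,0,0.4,0,0,0],[-1,0,0,0,0,0,0]]' >/dev/null; python3 where.py
for i in 1 2 3; do python3 -m handwheel '[[-1,0,0,0.03,0,0,0],[-1,0,0,0,0,0,0]]' | grep force:; done; python3 where.py
```

```text
t 4.95 feeder xy mm [ -1.1 -51.5] tip z mm 38.06 rpy [ 1.7993e+02  1.0000e-01 -2.4370e+01] F feeder [0.26 0.33] 0.75 open 0.0003
force: [-0.3, -0.4, 0.1]
gripper_force: 0.0
force: [-0.0, 0.9, -0.4]
gripper_force: 0.0
force: [-0.1, -0.1, -0.3]
gripper_force: 0.0
t 5.7 feeder xy mm [ -0.7 -51.2] tip z mm 36.88 rpy [180.     0.   -24.36] F feeder [ 0.01 -0.15] -0.25 open 0.0006
```

```bash
for i in 1 2 3 4; do python3 -m handwheel '[[-1,0,0,0.016,0,0,0],[-1,0,0,0,0,0,0]]' | egrep '^force|pos:' ; done; python3 where.py
```

```text
tool_pos: [0.5754, -0.0576, 0.2145]
force: [0.3, 0.1, 1.2]
tool_pos: [0.5754, -0.0576, 0.2141]
force: [-0.1, 1.3, 0.4]
tool_pos: [0.5754, -0.0576, 0.2137]
force: [-0.5, -0.5, -0.2]
tool_pos: [0.5754, -0.0576, 0.2133]
force: [0.1, 0.2, 0.0]
t 6.7 feeder xy mm [ -0.7 -51.2] tip z mm 35.27 rpy [180.     0.   -24.36] F feeder [0.03 0.26] 0.03 open 0.0003
```

```bash
for i in 1 2 3 4 5; do python3 -m handwheel '[[-1,0,0,0.012,0,0,0],[-1,0,0,0,0,0,0]]' | egrep '^force|pos:' ; done; python3 where.py
```

```text
tool_pos: [0.5754, -0.0576, 0.213]
force: [-1.2, 0.2, 0.5]
tool_pos: [0.5754, -0.0576, 0.2127]
force: [0.7, -0.7, 0.3]
tool_pos: [0.5754, -0.0576, 0.2125]
force: [-0.5, 0.4, 0.4]
tool_pos: [0.5755, -0.0576, 0.2125]
force: [-1.5, 0.7, 5.4]
tool_pos: [0.5756, -0.0576, 0.2124]
force: [-1.0, -0.1, 6.4]
t 7.95 feeder xy mm [ -0.5 -51.2] tip z mm 34.41 rpy [-1.7999e+02 -4.0000e-02 -2.4340e+01] F feeder [-0.89 -0.46] 6.43 open 0.0001
```

```bash
for i in 1 2 3 4; do python3 -m handwheel '[[-1,0,0,0,0,0,0]]' | egrep '^force' ; done; python3 -m handwheel '[[-1,0,0,0.004,0,0,0]]' | egrep '^force'; python3 -m handwheel '[[-1,0,0,0,0,0,0]]' | egrep '^force';python3 -m handwheel '[[-1,0,0,0,0,0,0]]' | egrep '^force'
```

```text
force: [-2.0, -0.1, 6.7]
force: [-1.8, 0.4, 6.5]
force: [-2.1, -0.3, 6.4]
force: [-1.2, 0.3, 7.2]
force: [-2.8, 0.1, 8.1]
force: [-2.8, -0.2, 8.0]
force: [-1.9, -0.4, 8.2]
```

```bash
python3 -m handwheel '[[-1,0,0,-0.003,0,0,0],[-1,0,0,0,0,0,0]]' | egrep '^force'; python3 -m handwheel '[[-1,0,-0.04,0,0,0,0],[-1,0,-0.04,0,0,0,0]]' | egrep '^force|pos:';python3 -m handwheel '[[-1,0,-0.04,0,0,0,0],[-1,0,-0.04,0,0,0,0]]' | egrep '^force|pos:'; python3 where.py
```

```text
force: [-1.1, 0.1, 7.0]
tool_pos: [0.5766, -0.056, 0.2124]
force: [-0.3, -1.7, 6.7]
tool_pos: [0.5774, -0.0542, 0.2124]
force: [-0.6, -2.0, 6.1]
t 9.57 feeder xy mm [ -0.3 -47.2] tip z mm 34.42 rpy [-1.7999e+02 -7.0000e-02 -2.4340e+01] F feeder [ 0.29 -2.06] 6.12 open 0.0004
```

```bash
cat > edge.py <<'E'
from h import *
import sys
a=np.radians(-24.367);R=np.array([[np.cos(a),-np.sin(a)],[np.sin(a),np.cos(a)]])
def edge(f,z=.034):
    d=json.load(open(f'pics/{f}.json')); I=cv2.imread(f'pics/{f}.png').astype(np.float32); 
    ys=np.arange(-.04,.13,.0005); out=[]
    for x in np.arange(-.04,.041,.004):
        w=np.c_[(R@np.c_[np.full_like(ys,x),ys].T).T+[.59717,-.01126],np.full_like(ys,z)]
        m=proj(d,w).astype(np.float32); c=cv2.remap(I,m[:,0].copy(),m[:,1].copy(),1)[:,0]
        s=c[:,0]/(c.sum(1)+1)
        i=np.where(s>.46)[0]
        if len(i): out.append(ys[i[-1]]*1e3)
    return np.median(out).round(1), np.std(out).round(1), len(out)
if __name__=='__main__':
    n=sys.argv[1]; save('scene',n); print('edge',edge('scene1'),edge(n))
E
python3 edge.py s2
python3 -m handwheel '[[-1,0,-0.05,0,0,0,0],[-1,0,-0.05,0,0,0,0],[-1,0,-0.05,0,0,0,0]]' | egrep '^force|pos:'; python3 edge.py s3; python3 where.py
```

```text
edge (np.float64(-14.5), np.float64(0.4), 21) (np.float64(-10.5), np.float64(0.3), 21)
tool_pos: [0.579, -0.0507, 0.2124]
force: [-0.6, -1.8, 6.1]
edge (np.float64(-14.5), np.float64(0.4), 21) (np.float64(-6.5), np.float64(0.4), 21)
t 10.05 feeder xy mm [ -0.2 -43.3] tip z mm 34.43 rpy [-1.7999e+02 -7.0000e-02 -2.4340e+01] F feeder [-0.91 -1.63] 7.05 open 0.0002
```

```bash
python3 -m handwheel '[[-1,0,-0.06,0,0,0,0],[-1,0,-0.06,0,0,0,0],[-1,0,-0.06,0,0,0,0],[-1,0,-0.06,0,0,0,0]]' | egrep '^force'; python3 -m handwheel '[[-1,0,-0.06,0,0,0,0],[-1,0,-0.06,0,0,0,0],[-1,0,-0.06,0,0,0,0],[-1,0,-0.06,0,0,0,0]]' | egrep '^force'; python3 edge.py s4; python3 where.py
```

```text
force: [0.3, -2.0, 7.0]
force: [-0.4, -1.8, 5.8]
edge (np.float64(-14.5), np.float64(0.4), 21) (np.float64(5.5), np.float64(0.4), 21)
t 11.1 feeder xy mm [ -0.2 -31.3] tip z mm 34.42 rpy [-1.7998e+02 -7.0000e-02 -2.4340e+01] F feeder [ 0.66 -0.44] 5.88 open 0.0002
```

```bash
python3 -m handwheel '[[-1,0,-0.06,0,0,0,0],[-1,0,-0.06,0,0,0,0],[-1,0,-0.06,0,0,0,0],[-1,0,-0.06,0,0,0,0]]' | egrep '^force'; python3 -m handwheel '[[-1,0,-0.06,0,0,0,0],[-1,0,-0.06,0,0,0,0],[-1,0,-0.06,0,0,0,0],[-1,0,-0.06,0,0,0,0]]' | egrep '^force'; python3 edge.py s5; python3 where.py
```

```text
force: [-0.6, -0.9, 6.0]
force: [-0.8, -1.8, 4.8]
edge (np.float64(-14.5), np.float64(0.4), 21) (np.float64(17.5), np.float64(0.4), 21)
t 12.15 feeder xy mm [ -0.3 -19.3] tip z mm 34.41 rpy [-1.7999e+02 -7.0000e-02 -2.4340e+01] F feeder [ 0.23 -1.37] 5.76 open 0.0004
```

```bash
python3 -m handwheel '[[-1,0,-0.02,0.002,0,0,0],[-1,0,-0.06,0,0,0,0],[-1,0,-0.06,0,0,0,0]]' | egrep '^force'; python3 -m handwheel '[[-1,0,-0.06,0,0,0,0],[-1,0,-0.06,0,0,0,0]]' | egrep '^force';python3 -m handwheel '[[-1,0,-0.06,0,0,0,0]]' | egrep '^force'; python3 edge.py s6; python3 where.py
```

```text
force: [-1.3, -0.9, 6.5]
force: [-1.1, -2.1, 7.6]
force: [-0.7, -0.9, 5.9]
edge (np.float64(-14.5), np.float64(0.4), 21) (np.float64(25.8), np.float64(0.4), 16)
t 12.95 feeder xy mm [ -0.3 -11.3] tip z mm 34.34 rpy [-1.7999e+02 -6.0000e-02 -2.4340e+01] F feeder [-1.78 -0.89] 6.67 open 0.0006
```

```bash
python3 -m handwheel '[[-1,0,-0.04,0,0,0,0],[-1,0,-0.04,0,0,0,0]]' | egrep '^force';python3 -m handwheel '[[-1,0,-0.04,0,0,0,0],[-1,0,-0.04,0,0,0,0]]' | egrep '^force'; python3 -m handwheel '[[-1,0,-0.04,0,0,0,0],[-1,0,-0.04,0,0,0,0]]' | egrep '^force'; python3 edge.py s7; python3 where.py
```

```text
force: [-0.1, -1.4, 6.0]
force: [0.3, -1.7, 4.8]
force: [-0.2, -0.3, 5.1]
edge (np.float64(-14.5), np.float64(0.4), 21) (np.float64(32.5), np.float64(0.5), 17)
t 13.75 feeder xy mm [-0.4 -5.3] tip z mm 34.11 rpy [-1.7998e+02 -4.0000e-02 -2.4350e+01] F feeder [-0.56 -0.72] 4.75 open 0.0002
```

```bash
python3 -m handwheel '[[-1,0,-0.03,0.005,0,0,0],[-1,0,-0.03,0.003,0,0,0]]' | egrep '^force';python3 -m handwheel '[[-1,0,-0.04,0.002,0,0,0],[-1,0,-0.04,0.002,0,0,0]]' | egrep '^force'; python3 where.py; python3 edge.py s8
```

```text
force: [-0.4, -0.7, 6.6]
force: [-0.4, -1.1, 6.5]
t 14.25 feeder xy mm [-0.4 -1.9] tip z mm 33.96 rpy [-1.7999e+02 -5.0000e-02 -2.4350e+01] F feeder [ 0.1  -1.17] 6.46 open 0.0003
edge (np.float64(-14.5), np.float64(0.4), 21) (np.float64(36.5), np.float64(0.5), 16)
```

```bash
python3 -m handwheel '[[-1,0,-0.04,0.002,0,0,0],[-1,0,-0.04,0.002,0,0,0]]' | egrep '^force';python3 -m handwheel '[[-1,0,-0.04,0.002,0,0,0],[-1,0,-0.04,0.002,0,0,0]]' | egrep '^force'; python3 -m handwheel '[[-1,0,-0.04,0.002,0,0,0],[-1,0,-0.04,0.002,0,0,0]]' | egrep '^force'; python3 where.py; python3 edge.py s9
```

```text
force: [-0.1, -1.2, 7.0]
force: [-0.7, -1.7, 7.2]
force: [-1.1, -1.9, 6.5]
t 15.05 feeder xy mm [-0.3  4.1] tip z mm 33.75 rpy [-1.7999e+02 -6.0000e-02 -2.4340e+01] F feeder [-0.19 -2.16] 6.46 open 0.0003
edge (np.float64(-14.5), np.float64(0.4), 21) (np.float64(43.0), np.float64(0.3), 10)
```

```bash
python3 -m handwheel '[[-1,0,-0.05,0.002,0,0,0],[-1,0,-0.05,0.002,0,0,0],[-1,0,-0.05,0.002,0,0,0]]' | egrep '^force';python3 -m handwheel '[[-1,0,-0.05,0.002,0,0,0],[-1,0,-0.05,0.002,0,0,0],[-1,0,-0.05,0.002,0,0,0]]' | egrep '^force'; python3 where.py; python3 edge.py s10
```

```text
force: [-0.4, -1.3, 7.8]
force: [-0.9, -2.1, 7.5]
t 15.85 feeder xy mm [-0.3 11.6] tip z mm 33.59 rpy [-1.7998e+02 -7.0000e-02 -2.4340e+01] F feeder [ 0.05 -2.33] 7.54 open 0.0004
edge (np.float64(-14.5), np.float64(0.4), 21) (np.float64(50.5), np.float64(0.2), 3)
```

```bash
python3 -m handwheel '[[-1,0,-0.05,0.002,0,0,0],[-1,0,-0.05,0.002,0,0,0],[-1,0,-0.05,0.002,0,0,0]]' | egrep '^force'; python3 where.py; python3 edge.py s11
```

```text
force: [-1.5, -2.9, 8.4]
t 16.27 feeder xy mm [-0.2 15.4] tip z mm 33.53 rpy [-1.7998e+02 -8.0000e-02 -2.4340e+01] F feeder [-0.16 -3.29] 8.41 open 0.0003
edge (np.float64(-14.5), np.float64(0.4), 21) (np.float64(54.5), np.float64(0.0), 1)
```

```bash
python3 -m handwheel '[[-1,0,-0.05,0.001,0,0,0],[-1,0,-0.05,0.001,0,0,0],[-1,0,-0.05,0.001,0,0,0],[-1,0,-0.05,0.001,0,0,0]]' | egrep '^force'; python3 where.py; python3 edge.py s12; python3 -c "
import cv2
a=cv2.imread('pics/s12.png')[150:300,180:320];cv2.imwrite('pics/c4.png',cv2.resize(a,None,fx=4,fy=4,interpolation=2))"
```

```text
force: [-1.3, -2.3, 8.0]
t 16.82 feeder xy mm [-0.2 20.4] tip z mm 33.44 rpy [-1.7998e+02 -8.0000e-02 -2.4340e+01] F feeder [-0.2  -2.59] 8.0 open 0.0003
edge (np.float64(-14.5), np.float64(0.4), 21) (np.float64(nan), np.float64(nan), 0)
  return _methods._mean(a, axis=axis, dtype=dtype,
  ret = ret.dtype.type(ret / rcount)
  ret = _var(a, axis=axis, dtype=dtype, out=out, ddof=ddof,
  arrmean = um.true_divide(arrmean, div, out=arrmean,
  ret = ret.dtype.type(ret / rcount)
```

View pics/c4.png

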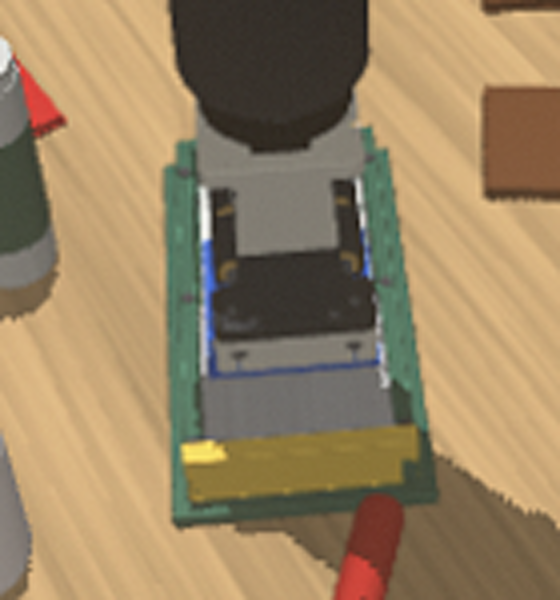

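The picture shows the gripper dragging the blank along between the rails, with the front edge of the blue rubber at crop (290,373), about 60 mm from home. The gripper hides the edge finder's view, so I continue by force and tool position.

```bash
python3 -m handwheel '[[-1,0,-0.06,0.001,0,0,0],[-1,0,-0.06,0.001,0,0,0],[-1,0,-0.06,0.001,0,0,0],[-1,0,-0.06,0.001,0,0,0]]' | egrep '^force'; python3 -m handwheel '[[-1,0,-0.06,0.001,0,0,0],[-1,0,-0.06,0.001,0,0,0],[-1,0,-0.06,0.001,0,0,0],[-1,0,-0.06,0.001,0,0,0]]' | egrep '^force';python3 where.py
```

```text
force: [-0.8, -1.5, 8.2]
force: [-0.3, -2.3, 9.2]
t 17.88 feeder xy mm [-0.2 32.3] tip z mm 33.28 rpy [-1.7998e+02 -8.0000e-02 -2.4330e+01] F feeder [ 0.67 -2.23] 9.21 open 0.0002
```

```bash
python3 -m handwheel '[[-1,0,-0.06,0.001,0,0,0],[-1,0,-0.06,0.001,0,0,0],[-1,0,-0.06,0.001,0,0,0],[-1,0,-0.06,0.001,0,0,0]]' | egrep '^force'; python3 -m handwheel '[[-1,0,-0.06,0.001,0,0,0],[-1,0,-0.06,0.001,0,0,0],[-1,0,-0.06,0.001,0,0,0]]' | egrep '^force';python3 where.py
```

```text
force: [-0.7, -1.9, 7.8]
force: [-0.7, -2.3, 8.9]
t 18.75 feeder xy mm [-0.2 42.8] tip z mm 33.18 rpy [-1.7999e+02 -8.0000e-02 -2.4340e+01] F feeder [ 0.33 -2.33] 8.86 open 0.0004
```

```bash
for i in 1; do python3 -m handwheel '[[-1,0,-0.06,0,0,0,0],[-1,0,-0.06,0,0,0,0]]' | egrep '^force'; python3 -m handwheel '[[-1,0,-0.06,0,0,0,0],[-1,0,-0.06,0,0,0,0]]' | egrep '^force'; python3 -m handwheel '[[-1,0,-0.06,0,0,0,0],[-1,0,-0.06,0,0,0,0]]' | egrep '^force'; done; python3 where.py;python3 -c "
from h import *
save('scene','s13')
a=cv2.imread('pics/s13.png')[150:300,180:320];cv2.imwrite('pics/c5.png',cv2.resize(a,None,fx=4,fy=4,interpolation=2))"
```

```text
force: [-0.7, -1.9, 8.9]
force: [-0.7, -1.7, 6.1]
force: [-0.7, -2.0, 6.2]
t 19.5 feeder xy mm [-0.6 51.6] tip z mm 32.44 rpy [ 1.7998e+02 -1.0000e-02 -2.4350e+01] F feeder [ 0.21 -2.13] 6.2 open 0.0
```

View pics/c5.png

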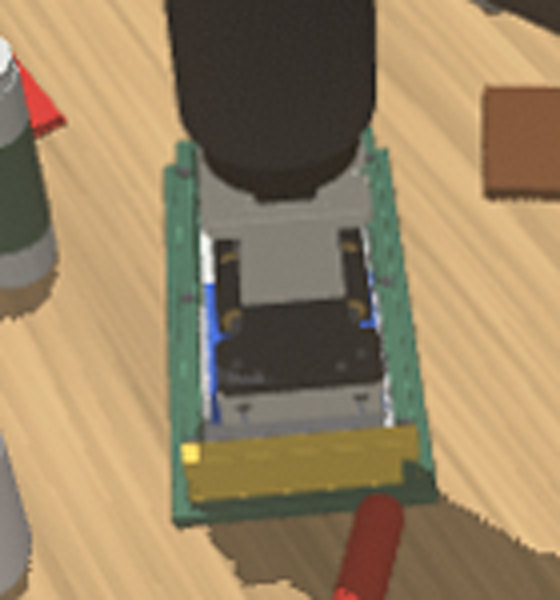

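The picture shows the blank past the gap. The tip dropped to z 32.4 mm as predicted, so it lies flat on the bed, about 20 mm short of home. It is off the stack, so I can press a little harder and push it home.

```bash
python3 -m handwheel '[[-1,0,-0.02,0.006,0,0,0],[-1,0,-0.02,0.006,0,0,0],[-1,0,-0.06,0,0,0,0],[-1,0,-0.06,0,0,0,0]]' | egrep '^force'; python3 -m handwheel '[[-1,0,-0.06,0,0,0,0],[-1,0,-0.06,0,0,0,0],[-1,0,-0.06,0,0,0,0],[-1,0,-0.06,0,0,0,0]]' | egrep '^force'; python3 where.py
```

```text
force: [-1.8, -2.5, 7.6]
force: [-1.5, -2.4, 8.1]
t 20.55 feeder xy mm [-0.5 61.7] tip z mm 32.42 rpy [ 1.7998e+02 -3.0000e-02 -2.4350e+01] F feeder [-0.37 -2.81] 8.1 open 0.0004
```

```bash
python3 -m handwheel '[[-1,0,-0.05,0,0,0,0],[-1,0,-0.05,0,0,0,0],[-1,0,-0.05,0,0,0,0]]' | egrep '^force'; python3 -m handwheel '[[-1,0,-0.03,0,0,0,0],[-1,0,-0.03,0,0,0,0]]' | egrep '^force';python3 -m handwheel '[[-1,0,-0.03,0,0,0,0],[-1,0,-0.03,0,0,0,0]]' | egrep '^force'; python3 where.py
```

```text
force: [-1.2, -2.4, 7.6]
force: [-0.9, -2.3, 7.8]
force: [-1.0, -2.9, 7.1]
t 21.43 feeder xy mm [-0.5 68.4] tip z mm 32.45 rpy [ 1.7999e+02 -3.0000e-02 -2.4350e+01] F feeder [ 0.29 -3.04] 7.05 open 0.0004
```

```bash
python3 -m handwheel '[[-1,0,-0.03,0.006,0,0,0],[-1,0,-0.03,0.006,0,0,0],[-1,0,-0.03,0,0,0,0]]' | egrep '^force'; python3 -m handwheel '[[-1,0,-0.03,0,0,0,0],[-1,0,-0.03,0,0,0,0]]' | egrep '^force';python3 -m handwheel '[[-1,0,-0.03,0,0,0,0],[-1,0,-0.03,0,0,0,0]]' | egrep '^force';  python3 -m handwheel '[[-1,0,-0.03,0,0,0,0],[-1,0,-0.03,0,0,0,0]]' | egrep '^force';python3 where.py
```

```text
force: [-0.4, -3.0, 8.8]
force: [-1.0, -2.7, 9.6]
force: [-1.9, -3.1, 9.3]
force: [-1.2, -6.8, 10.3]
t 22.55 feeder xy mm [-0.3 74.5] tip z mm 32.41 rpy [ 1.7991e+02 -2.0000e-02 -2.4340e+01] F feeder [ 1.7  -6.74] 10.34 open 0.0005
```

```bash
python3 -m handwheel '[[-1,0,-0.03,0,0,0,0],[-1,0,-0.02,0,0,0,0]]' | egrep '^force'; python3 where.py; python3 -m handwheel '[[-1,0,0,-0.05,0,0,0],[-1,0,0,-0.2,0,0,0],[-1,0,0,-1,0,0,0],[-1,0,0,-1,0,0,0],[-1,0,0,-1,0,0,0]]' | egrep '^force'; python3 -m handwheel '[[-1,0,0,-1,0,0,0],[-1,0,0,-1,0,0,0],[-1,-1,0,-1,0,0,0],[-1,-1,0,-1,0,0,0],[-1,-1,0,0,0,0,0]]' | egrep '^force';python3 -m handwheel '[[-1,-1,0.5,0,0,0,0],[-1,-1,0.5,0,0,0,0],[-1,-1,0.5,0,0,0,0],[-1,-1,0.5,0,0,0,0],[-1,-1,0.5,0,0,0,0]]' | egrep '^force|pos:'
python3 -c "
from h import *
save('scene','s14');save('top','t14')
a=cv2.imread('pics/s14.png')[172:288,205:305];b=cv2.imread('pics/t14.png')[140:240,230:360]
cv2.imwrite('pics/c6.png',np.hstack([cv2.resize(a,(400,464),interpolation=2),cv2.resize(b,(400,464),interpolation=2)]))"; python3 edge.py s15
```

```text
force: [-2.4, -6.4, 11.1]
t 22.8 feeder xy mm [-0.4 75.5] tip z mm 32.39 rpy [179.89  -0.   -24.35] F feeder [ 0.45 -6.87] 11.15 open 0.0004
force: [-0.0, 0.4, 0.2]
force: [0.1, 0.5, 0.3]
tool_pos: [0.4191, 0.0844, 0.3908]
force: [-0.2, 0.2, -0.0]
edge (np.float64(-14.5), np.float64(0.4), 21) (np.float64(100.5), np.float64(0.3), 21)
```

View pics/c6.png

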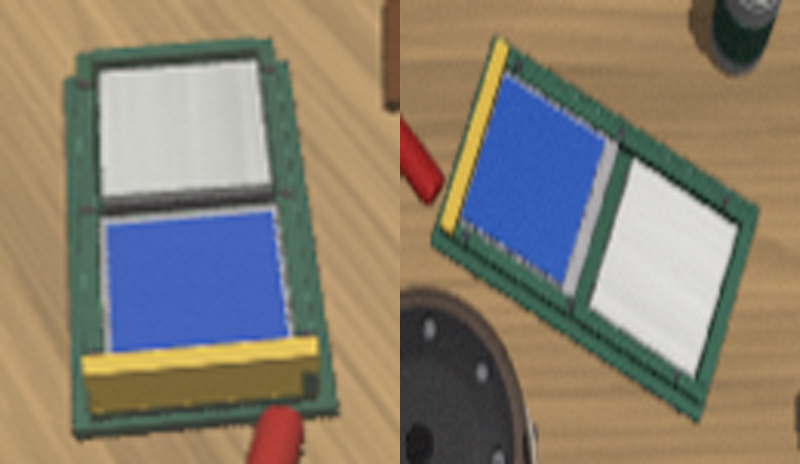

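The picture shows the blue blank flat against the yellow stop, with the pale blank still in the cassette. I'll check its rear edge and the pale blank's front edge numerically.

Run:
```python
from edge import *
def line(f,z,rng):
    d=json.load(open(f'pics/{f}.json')); I=cv2.imread(f'pics/{f}.png').astype(np.float32); ys=np.arange(*rng,.0005); o=[]
    for x in np.arange(-.03,.031,.005):
        w=np.c_[(R@np.c_[np.full_like(ys,x),ys].T).T+[.59717,-.01126],np.full_like(ys,z)]
        m=proj(d,w).astype(np.float32); o.append(cv2.remap(I,m[:,0].copy(),m[:,1].copy(),1)[:,0])
    return ys,np.median(o,0)
for f,z,r,k in [('top0',.034,(-.13,.02),'b'),('t14',.032,(-.02,.13),'b'),('s14',.032,(-.02,.13),'b'),('scene0',.034,(-.13,.02),'b'),('t14',.026,(-.13,.0),'w')]:
    y,c=line(f,z,r); s=c[:,0]/c.sum(1)>.46 if k=='b' else c.min(1)>150
    i=np.where(s)[0]; print(f,k,(y[i[[0,-1]]]*1e3).round(1))
```

```text
top0 b [-110.5  -15. ]
t14 b [ 13.5 108.5]
s14 b [14.5 99. ]
scene0 b [-112.   -13.5]
t14 w [-114.   -14.5]
```

```bash
python3 -c "
from plant import *
print(close_job())"
```

```text
the job is handed in; nothing more can be done
None
```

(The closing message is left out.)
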